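# Hang the lift-off guard gate on its two pins and swing it shut

## Robot

A 7-joint arm with a two-finger parallel gripper is mounted at the origin on the work surface. World frame = base frame: x ahead of the robot, y to its left, z up, the work surface at z = 0. Lengths are in m, angles in rad, forces in N, time in s.
With the tool pointing down it reaches from about 0.4 to 0.9 m from the base axis. Payload 5.5 kg.
Tool frame: the origin (TCP) lies midway between the tips of the shut fingers; the grasp point (between the pads) lies 19 mm behind it (manip.grip_depth is the distance from the TCP to the grasp point, in m); z points along the fingers, x is the direction in which the jaws open and shut, and the axes are right-handed (so a half turn about z gives the same grasp; the last joint's range is limited). The gripper opens to 92 mm and grips with 3 to 60 N. Pads are 19 mm wide; open, the fingers measure 130 mm over their backs; the gripper's body (75 mm by 190 mm) begins 47 mm behind the grasp point.
Start: joints at [1.51, 0.501, -0.427, 1.55, 0.221, 1.138, -0.21], TCP at [0.207, -0.616, 0.227] pointing down, gripper open.
Joint ranges: [-2.88, 2.88], [-0.31, 2.03], [-1.54, 1.56], [0.2, 2.42], [-1.41, 4.55], [0.19, 2.02], [-2.57, 2.57]. Speed limits (rad/s): [2.57, 2.57, 3.14, 3.14, 3.14, 3.14, 3.14].

## Interface

Orientations are given as a unit quaternion [x, y, z, w].
In Python, from bench import manip, effector, viewer gives the robot as it stands. Calls block until the motion is done:
- manip.move_pose(position, orientation): joint-space move of the TCP to a pose.
- manip.servo_line(position, ori=None, vel=0.15): straight line of the TCP; ori=None keeps the orientation; vel is the mean speed in m/s.
- manip.movej(angles): joint-space move.
- effector.open_jaws() and effector.close(f_grip=None): open the fingers fully, or close them until they stop; f_grip is the grip in N (None keeps the last).
- manip.sleep(seconds).
- manip.solve_ik(position, orientation): joint angles nearest the present ones, or None.
- viewer.get_image(name): name is "side" or "top"; returns the picture (384x512x3 uint8, red, green, blue); there is no depth.
- viewer.get_calibration(name): a dict with "vfov" (degrees; the focal length in pixels is half the picture's height over the tangent of half this angle, whatever the lens; pixels are square), "cx", "cy" (the principal point, pixels), "eye" and "attitude" of the camera in the world. Camera axes: x right, y down, z forward; pixel columns grow to the right and rows downward; lengths in m; the calibration is good to about 2 mm. A picture is of the moment at which its call begins. get_calibration takes no time and is no camera call.
A pose or a line that the arm cannot do raises manip.PlanningError and nothing moves.
- manip.hand_in(): hands the job in, once; it reports no verdict.
Readings, each from a call of its own:
- manip.current_clock(): time.
- manip.current_q(): joint angles.
- manip.current_joint_velocities(): joint speeds.
- manip.current_tau(): joint torques, N m.
- manip.current_tool_pos(): TCP position.
- manip.current_tcp_rot(): TCP orientation.
- manip.current_force(): force on the tool from outside, world axes, zero at the start.
- manip.current_wrist_torque(): the same for the moment, N m.
- manip.current_finger_gap(): finger opening in m.
Only numpy, scipy, OpenCV 4.12 (cv2) and the standard library are available. Lean on these libraries where they do the work, as an engineer would, in place of code of your own. Each camera call takes 0.05 s, during which the arm holds its last target.

## Task

Lift the yellow guard gate out of its stand, hang it on both upright pins of the assembly station's hinge post so that both knuckles sit fully down while the gate stands well open, let go of it, then swing it shut flat against the latch post and leave it there. The pins bend easily: find them gently and never force the gate against the station. Leave the tape roll, scissors and pen where they lie.

Things in the scene. Friction and masses are not known exactly. Their poses are not given: they have to be found in the camera images.
- gate: Loose guard gate, upright, hidden mass 0.25 to 0.45 kg: yellow frame, clear window, 12 mm thick, 160 mm high. Origin: on its hinge axis, level with its lower edge; z up, x from hinge axis to free edge (frame from x = 16 to 135 mm), y across the thickness. Two dark steel knuckles on the axis: tubes 20 mm outside, bore 10.4 mm, open through, flat ends, at z = 15 to 39 and 110 to 134 mm.
- gate_grip (a point): Middle of the gate's solid top rail: gate x = 70 mm, z = 142 mm (18 mm below the top edge), near the centre of mass. The rail is 40 mm deep and 12 mm thick: good to grip from above across the gate's y. Axes as the gate's.
- stand: Fixed blue stand, base 150 x 110 x 12 mm, with four grey uprights (tops 57 mm above the table) forming a slot 18 mm wide along its x. The gate starts in the slot, on the base (lower edge 12 mm above the table), its x along the stand's x, its hinge axis at stand x = -72 mm. Origin: centre of the underside.
- station: Fixed assembly station: base plate 240 (x) x 300 (y) x 15 mm, origin at the centre of its underside, front facing -x. At the front two aluminium posts about 187 mm high: the latch post (y = -90 to -40 mm) and the hinge post (24 mm square, y about 105 to 129 mm). The hinge post and its pins are clamped in a slot along y, up to 10 mm either way of the middle, at a place not reported; held firmly.
- hinge_nominal (a point): Lower pin's tip if the hinge post stood mid-slot: station x = -100, y = 75 mm, 70 mm above the table; the real pins are within 10 mm of this, along station y only. Two upright brass pins on one vertical axis, 8 mm thick, 20 mm tall, flat top 6 mm across with a 1.7 mm bevel; tips 70 and 165 mm, shoulders 50 and 145 mm above the table. Axes as the station's.
- upper_bracket (a point): Mid-slot place of the upper pin's shoulder (station x = -100, y = 75 mm, height 145 mm). Each pin stands on a bracket 8 mm thick, 16 mm wide, from the post at +y. The lower knuckle must pass below this bracket: bring the gate in sideways from the front, lower edge 58 to 90 mm above the table, then lower it. Knuckles meet the pin tips with the edge at 55 mm and are fully down at 35 mm.
- latch_face (a point): Top of the latch post's front face (station x = -94, y = -65 mm, 185 mm above the table). The shut gate lies flat against this face, its x along station -y. It opens by swinging its free edge out to station -x, then on towards +y; it turns freely on the pins with slight friction and stays where it is left. Axes as the station's.
- tape_roll: Bystander: white tape roll, 56 mm wide, 60 mm high, standing; origin at the centre of its underside.
- scissors: Bystander: blue-handled scissors lying flat, 190 mm long, 10 mm high; x along the blades.
- pen: Bystander: white pen lying flat, 12 mm thick, 142 mm long along its x.
Not all that is in view belongs to the job. Of the things that look like the gate, the smaller one is meant.

How it is judged:
On the way, in this order (a step that is already met when the one before it is completed fails the run):
1. the gate is lifted clear out of its stand and is upright (height (world z) of gate above 0.06 m and horizontal distance between gate and stand above 0.1 m and angle between gate's own z axis and vertical below 0.2 rad), for 0.1 s.
2. both knuckles sit fully down on the two pins with the gate standing open by more than 25 degrees, and it is let go (x of gate in the frame of station between -0.104 and -0.096 m and y of gate in the frame of station between 0.061 and 0.089 m and z of gate in the frame of station between 0.0325 and 0.038 m and angle between gate's own z axis and vertical below 0.06 rad and angle between the x axis of gate and the y axis of station, either way round above 0.44 rad and contact force between the fingers and gate below 0.5 N), for 0.3 s.
At the end, for the whole second after the job is handed in: The gate hangs on both pins, fully down (lower edge 35 mm above the table, within 3 mm), its axis on the pins' axis (within 4 mm in the station's x and within the post's slot range in y), upright within 0.06 rad, shut to within 0.09 rad of the station's front, at rest (x of gate in the frame of station between -0.104 and -0.096 m and y of gate in the frame of station between 0.061 and 0.089 m and z of gate in the frame of station between 0.0325 and 0.038 m and angle between gate's own z axis and vertical below 0.06 rad and angle between the x axis of gate and the y axis of station, either way round below 0.09 rad and linear speed of gate below 0.02 m/s and angular speed of gate below 0.1 rad/s); the robot touches nothing.
It fails at once if the gate presses or knocks the station (pins, posts) with more than 40 N (contact force between gate and station above 40 N).
It fails at once if the robot itself presses the station with more than 40 N (contact force between any of the fingers, the arm and station above 40 N).
It fails at once if the tape roll, scissors or pen is moved by more than 20 mm (distance of any of tape_roll, scissors, pen from where it was at the start of the episode above 0.02 m).
It also fails if it takes over 72 s, if anything falls off the work surface, if the arm or the gripper's body presses on something with over 40 N, if the wrist force passes 120 N, or if a joint passes its speed limit or range.

## Working session

There is one attempt and no reset: what is moved stays moved. The work goes in short steps, each a Python script; the robot and the scene stay as the last script left them, time stands still between calls to the robot, and variables do not carry over. Pictures are saved under pics/ and viewed, and the job is handed in when it is done.

```bash
ls; mkdir -p pics; python3 - <<'E'
from bench import manip, effector, viewer
import cv2
for n in("side","top"):
    im=viewer.get_image(n); cv2.imwrite(f"pics/{n}0.png",im[:,:,::-1]); print(viewer.get_calibration(n))
print(manip.current_clock(),manip.current_tool_pos(),manip.current_tcp_rot(),manip.grip_depth)
E
```

```text
pics
{'vfov': 52.45177062393003, 'cx': 254.79380775368034, 'cy': 188.4235089547172, 'eye': array([0.32880501, 0.66614443, 0.81930909]), 'attitude': array([-0.1102695 ,  0.91006414, -0.39753607,  0.03986185])}
{'vfov': 46.66337780132464, 'cx': 252.81787983632054, 'cy': 179.8564379855364, 'eye': array([ 0.37304299, -0.07803986,  1.39011943]), 'attitude': array([ 0.70742396, -0.70458071,  0.03649296, -0.0422567 ])}
0.1 [ 0.20657585 -0.61560831  0.225772  ] [ 8.11870586e-01 -5.83836723e-01 -7.20892593e-04 -5.59416461e-04] 0.0188
```

View pics/side0.png

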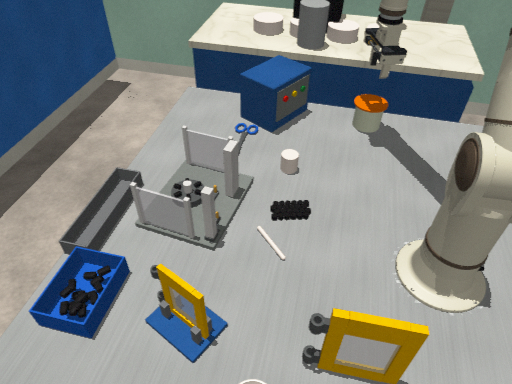

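View pics/top0.png

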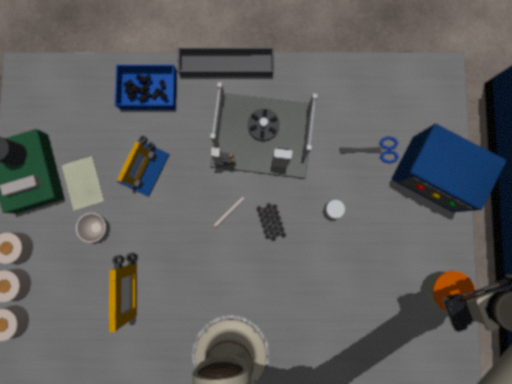

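The gates that could be confused are the small one in the blue stand (side ~(182,300), top ~(138,163)) and a bigger free-standing one (side ~(365,345), top ~(123,292)). By the description I want the small one in the stand. I'll check it in a close crop.

```bash
cat > h.py <<'E'
import numpy as np,cv2
from bench import manip, effector, viewer
from scipy.spatial.transform import Rotation as R
C={n:viewer.get_calibration(n) for n in("side","top")}
def par(n):
    c=C[n]; f=192/np.tan(np.radians(c['vfov'])/2); return f,c['cx'],c['cy'],np.array(c['eye']),R.from_quat(c['attitude']).as_matrix()
def ray(n,u,v):
    f,cx,cy,e,A=par(n); d=A@np.array([(u-cx)/f,(v-cy)/f,1]); return e,d/np.linalg.norm(d)
def onz(n,u,v,z):
    e,d=ray(n,u,v); return e+d*(z-e[2])/d[2]
def proj(n,p):
    f,cx,cy,e,A=par(n); q=A.T@(np.asarray(p)-e); return np.array([f*q[0]/q[2]+cx,f*q[1]/q[2]+cy])
def tri(a,b):
    (e1,d1),(e2,d2)=a,b; s=np.linalg.lstsq(np.stack([d1,-d2],1),e2-e1,rcond=None)[0]
    p,q=e1+s[0]*d1,e2+s[1]*d2; return (p+q)/2,np.linalg.norm(p-q)
def crop(n,x0,y0,x1,y1,k,name,im=None,pts=()):
    im=viewer.get_image(n) if im is None else im
    c=cv2.resize(im[y0:y1,x0:x1],None,fx=k,fy=k,interpolation=cv2.INTER_CUBIC)
    for p in pts:
        cv2.circle(c,tuple(int(round((p[i]+.5-(x0,y0)[i])*k)) for i in(0,1)),2,(255,0,255),-1)
    cv2.imwrite(f"pics/{name}.png",np.ascontiguousarray(c[:,:,::-1])); return im
E
python3 - <<'E'
from h import *
t=cv2.imread("pics/top0.png")[:,:,::-1];s=cv2.imread("pics/side0.png")[:,:,::-1]
crop("side",130,250,240,360,7,"s_gate",s)
crop("top",100,120,190,210,7,"t_gate",t)
crop("side",120,120,260,250,5,"s_stn",s)
crop("top",200,70,330,190,5,"t_stn",t)
print("tcp proj",proj("side",manip.current_tool_pos()),proj("top",manip.current_tool_pos()),proj("top",[0,0,0]))
E
```

```text
tcp proj [376.98755767  71.51943904] [467.1359316  296.36797489] [230.00633475 354.19186297]
```

View pics/s_gate.png

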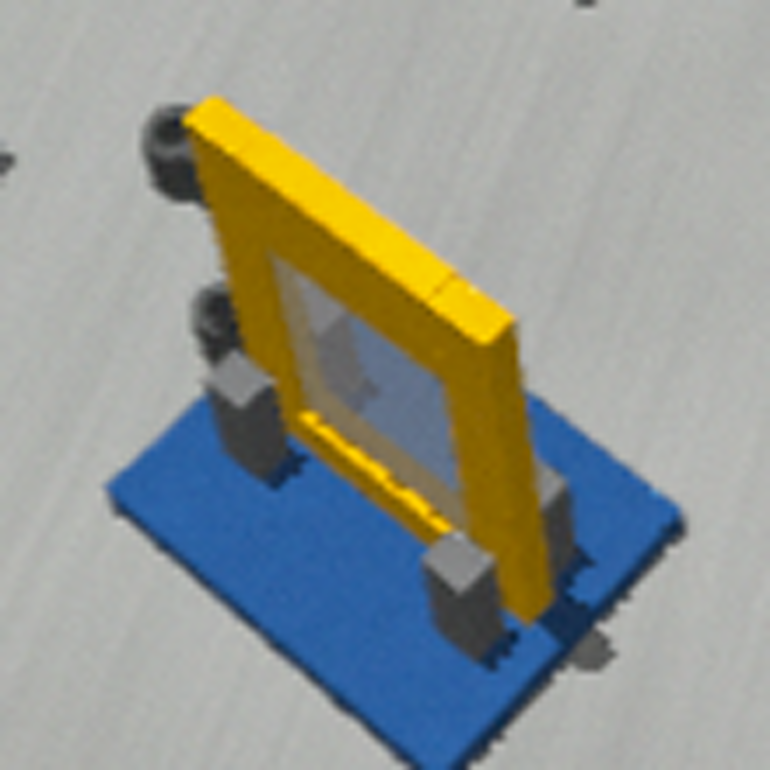

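View pics/t_gate.png

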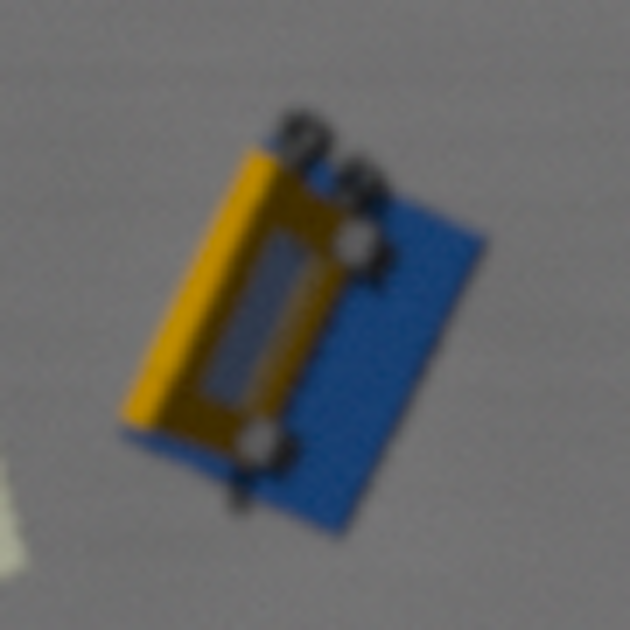

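View pics/s_stn.png

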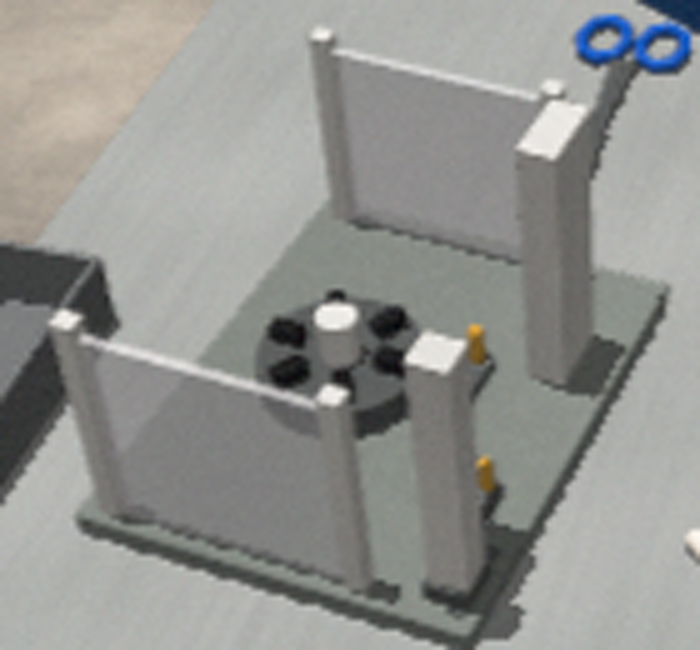

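View pics/t_stn.png

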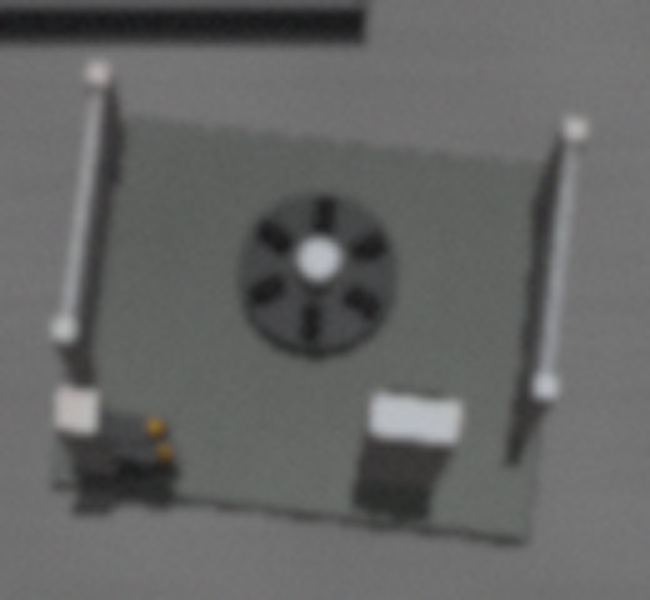

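```bash
python3 - <<'E'
from h import *
t=cv2.imread("pics/top0.png")[:,:,::-1];s=cv2.imread("pics/side0.png")[:,:,::-1]
def big(m,box):
    k=np.zeros_like(m);x0,y0,x1,y1=box;k[y0:y1,x0:x1]=m[y0:y1,x0:x1]
    n,l,st,c=cv2.connectedComponentsWithStats(k,connectivity=4);i=1+np.argmax(st[1:,4]);return (l==i).astype(np.uint8)
for n,im,box in(("side",s,(140,255,230,350)),("top",t,(110,130,165,200))):
    hsv=cv2.cvtColor(np.ascontiguousarray(im),cv2.COLOR_RGB2HSV)
    yel=cv2.inRange(hsv,(15,150,60),(35,255,255))
    V=hsv[...,2][yel.astype(bool)]; 
    b=big(cv2.inRange(hsv,(15,150,205 if n=="side" else 120),(35,255,255)),box)
    ys,xs=np.nonzero(b)
    P=np.array([onz(n,x,y,.172)[:2] for x,y in zip(xs,ys)]).astype(np.float32)
    r=cv2.minAreaRect(P*1000); m=P.mean(0); u,sv,vt=np.linalg.svd(P-m)
    pr=(P-m)@vt[0]
    print(n,len(P),np.percentile(V,[10,30,50,70,90]),"mean",m,"rect",r,"dir",vt[0],np.degrees(np.arctan2(vt[0][1],vt[0][0])),"ends",pr.min(),pr.max())
# pins
for n,im,box in(("side",s,(205,180,225,225)),("top",t,(225,150,240,165))):
    hsv=cv2.cvtColor(np.ascontiguousarray(im),cv2.COLOR_RGB2HSV)
    m=cv2.inRange(hsv,(10,110,60),(35,255,255));k=np.zeros_like(m);x0,y0,x1,y1=box;k[y0:y1,x0:x1]=m[y0:y1,x0:x1]
    c=cv2.connectedComponentsWithStats(k,connectivity=4);print(n,c[2][1:],c[3][1:])
pk=lambda x,y,x0,y0,k:((x)/k+x0-.5,(y)/k+y0-.5)
print("top plate FL,FR",*[onz("top",*pk(x,y,200,70,5),.015) for x,y in((52,485),(525,541))])
print("side plate FL FR",*[onz("side",*pk(x,y,120,120,5),.015) for x,y in((470,637),(667,287),(80,515))])
print("latch top corners top",*[onz("top",*pk(x,y,200,70,5),.187)[:2] for x,y in((372,393),(463,402),(460,444),(370,435))])
print("latch top corners side",*[onz("side",*pk(x,y,120,120,5),.187)[:2] for x,y in((515,148),(537,102),(590,112),(560,158))])
print("hinge post top top",*[onz("top",*pk(x,y,200,70,5),.187)[:2] for x,y in((55,387),(98,390),(99,433),(57,430))])
print("hinge post top side",*[onz("side",*pk(x,y,120,120,5),.187)[:2] for x,y in((408,362),(420,332),(470,340),(457,372))])
E
```

```text
side 316 [131. 135. 137. 139. 247.] mean [0.56142336 0.27847502] rect ((563.733154296875, 277.3421630859375), (11.882919311523438, 116.46440124511719), 65.595458984375) dir [-0.9113194   0.41170016] 155.68831 ends -0.06079984 0.055655524
top 193 [ 64.  68. 105. 144. 182.] mean [0.5604244  0.27884248] rect ((560.940673828125, 278.45855712890625), (12.615620613098145, 116.24520111083984), 65.36125183105469) dir [-0.9138817  0.4059806] 156.04741 ends -0.058760967 0.05750542
side [[214 185   3   8  19]
 [216 212   3   6  14]] [[214.84210526 188.42105263]
 [216.71428571 214.78571429]]
top [[230 154   2   3   6]
 [232 159   2   3   5]] [[230.5 155. ]
 [232.4 160.2]]
top plate FL,FR [0.56835694 0.06768773 0.015     ] [ 0.53420392 -0.22703783  0.015     ]
side plate FL FR [0.57033531 0.06594536 0.015     ] [ 0.53617258 -0.22842882  0.015     ] [0.80437507 0.03724558 0.015     ]
latch top corners top [ 0.59542383 -0.12530331] [ 0.59057373 -0.17512133] [ 0.56729542 -0.1733586 ] [ 0.57211878 -0.12419122]
latch top corners side [ 0.5969216  -0.12624604] [ 0.59736399 -0.16914307] [ 0.56677294 -0.16756167] [ 0.57131018 -0.12387784]
hinge post top top [0.59824154 0.0486376 ] [0.59664176 0.02499784] [0.57275848 0.02414187] [0.57434918 0.04718166]
hinge post top side [0.5972736  0.04529304] [0.59861635 0.0240792 ] [0.57375286 0.02352557] [0.57285332 0.04607623]
```

```bash
python3 - <<'E'
from h import *
t=cv2.imread("pics/top0.png")[:,:,::-1];s=cv2.imread("pics/side0.png")[:,:,::-1]
print("top up/low",onz("top",230.5,155,.163),onz("top",232.4,160.2,.068))
print("side body", onz("side",214.84,188.4,.155),onz("side",216.7,214.8,.061))
O=np.array([.5523,-.0805]);yx=np.array([.0342,.2945]);yx/=np.linalg.norm(yx);xx=np.array([yx[1],-yx[0]])
for p in(onz("top",230.5,155,.163),onz("top",232.4,160.2,.068),onz("side",214.84,188.4,.155),onz("side",216.7,214.8,.061),[.5855,.0362]):
    q=np.array(p[:2])-O; print("stn",q@xx-.12,q@yx)
crop("side",200,175,230,225,12,"s_pin",s);crop("top",220,145,250,170,16,"t_pin",t)
for z in(.155,):print(proj("side",[.585,0,.165]))
# IK check
c=np.array([.5612,.2786]);d=np.array([np.cos(np.radians(155.9)),np.sin(np.radians(155.9))])
g=c-.0055*d;print("grip",g)
def q_for(d,flip): # jaw x across gate
    x=np.array([-d[1],d[0],0])*flip; z=np.array([0,0,-1]);y=np.cross(z,x);return R.from_matrix(np.stack([x,y,z],1)).as_quat()
for fl in(1,-1):
  print(fl,manip.solve_ik([*g,.154-.019],q_for(d,fl)))
  pin=np.array([.583,-.006])
  for op in(50,70,90,110,120):
    a=np.arctan2(-yx[1],-yx[0])-np.radians(op); e=np.array([np.cos(a),np.sin(a)])
    print(op,np.degrees(a)%360,pin+.07*e,[ (lambda r:None if r is None else np.round(r,2))(manip.solve_ik([*(pin+.07*e),z],q_for(e,fl))) for z in(.16,.23,.3)])
E
```

```text
top up/low [ 0.57995055 -0.00507623  0.163     ] [ 0.58016626 -0.00529792  0.068     ]
side body [ 0.58189534 -0.00666903  0.155     ] [ 0.58147995 -0.00473702  0.061     ]
stn -0.10123444960457388 0.0781098751423859
stn -0.10099460867226229 0.0779145502426873
stn -0.09911891083744957 0.0767520423921364
stn -0.09975439294081952 0.07862324392073879
stn -0.10048341719474356 0.11975071187932693
[212.5914624  187.00313774]
grip [0.56622059 0.27635418]
1 [-0.6712674   0.53643121  0.23627571  1.69938094 -0.15053158  0.92355315
 -2.36740839]
50 213.3759673654825 [ 0.52454449 -0.04450914] [array([ 0.73,  0.47, -0.87,  1.91,  0.44,  0.96, -1.33]), array([ 0.83,  0.4 , -0.99,  1.84,  0.38,  1.1 , -1.29]), array([ 0.92,  0.35, -1.1 ,  1.76,  0.33,  1.24, -1.25])]
70 193.3759673654825 [ 0.51489889 -0.02219379] [array([ 0.73,  0.47, -0.92,  1.94,  0.45,  0.96, -1.74]), array([ 0.85,  0.4 , -1.06,  1.87,  0.39,  1.1 , -1.7 ]), array([ 0.92,  0.34, -1.13,  1.78,  0.32,  1.23, -1.64])]
90 173.3759673654825 [0.51346729 0.00207477] [array([ 0.71,  0.48, -0.96,  1.94,  0.48,  0.97, -2.16]), array([ 0.8
[... 1042 characters left out ...]
, -1.33,  1.78,  0.45,  1.28,  1.39])]
90 173.3759673654825 [0.51346729 0.00207477] [array([ 0.86,  0.61, -1.2 ,  1.94,  0.66,  1.06,  0.82]), array([ 1.  ,  0.7 , -1.48,  1.87,  0.73,  1.29,  0.75]), array([ 1.03,  0.54, -1.46,  1.78,  0.55,  1.33,  0.9 ])]
110 153.3759673654825 [0.52042236 0.02536939] [array([ 0.76,  0.57, -1.11,  1.92,  0.6 ,  1.03,  0.48]), array([ 0.87,  0.54, -1.27,  1.85,  0.56,  1.18,  0.51]), array([ 0.91,  0.43, -1.29,  1.77,  0.44,  1.28,  0.62])]
120 143.3759673654825 [0.52682029 0.03575931] [array([ 0.75,  0.6 , -1.14,  1.9 ,  0.63,  1.05,  0.27]), array([ 0.83,  0.55, -1.26,  1.84,  0.56,  1.18,  0.32]), array([ 0.76,  0.35, -1.08,  1.75,  0.32,  1.24,  0.52])]
```

View pics/s_pin.png

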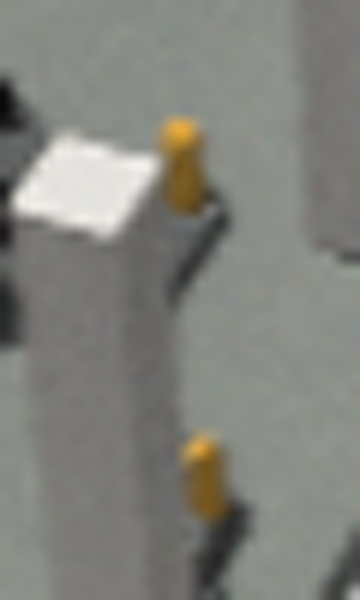

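View pics/t_pin.png

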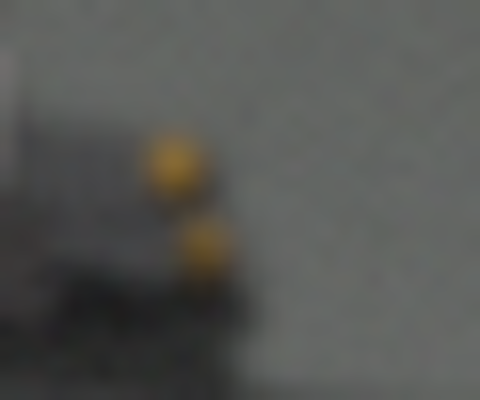

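The crop confirms the small gate in the blue stand: two dark knuckles at its far left end, and its top rail running from side (158,266) to (202,298). The pins sit at side (215,186) and (217,213), with the post to their left. Both views agree within 2 mm, so I'll grasp now.

```bash
cat >> h.py <<'E'
yx=np.array([.0342,.2945]);yx/=np.linalg.norm(yx);xx=np.array([yx[1],-yx[0]])
def u(deg): return np.array([np.cos(np.radians(deg)),np.sin(np.radians(deg))])
A0=np.degrees(np.arctan2(-yx[1],-yx[0]))%360   # shut heading
def qg(head,fl=1):
    d=u(head); x=np.array([-d[1],d[0],0])*fl; z=np.array([0,0,-1.]);y=np.cross(z,x);return R.from_matrix(np.stack([x,y,z],1)).as_quat()
def st(m=""):
    print(m,"t%.2f"%manip.current_clock(),"tcp",np.round(manip.current_tool_pos(),4),"F",np.round(manip.current_force(),1),"M",np.round(manip.current_wrist_torque(),2),"gap %.4f"%manip.current_finger_gap())
E
python3 - <<'E'
from h import *
g=[.5662,.2764];H=155.9
manip.servo_line([.207,-.616,.34],vel=.3);st()
manip.move_pose([*g,.30],qg(H));st();print(np.round(manip.current_q(),2))
manip.servo_line([*g,.21],vel=.2);st()
im=crop("side",120,220,260,350,5,"s_pre")
crop("top",90,110,210,210,6,"t_pre")
E
```

```text
t0.62 tcp [ 0.2071 -0.6162  0.3409] F [ 0.4 -0.3 -0.7] M [-0.06 -0.    0.02] gap 0.0918
 t3.98 tcp [0.5668 0.2753 0.3001] F [-0.4  0.2  0.2] M [ 0.07 -0.   -0.  ] gap 0.0922
[-0.67  0.38  0.24  1.54 -0.09  1.24 -2.41]
 t4.58 tcp [0.5669 0.2763 0.2107] F [ 0.8 -0.1  0.9] M [0.06 0.06 0.01] gap 0.0916
```

View pics/s_pre.png

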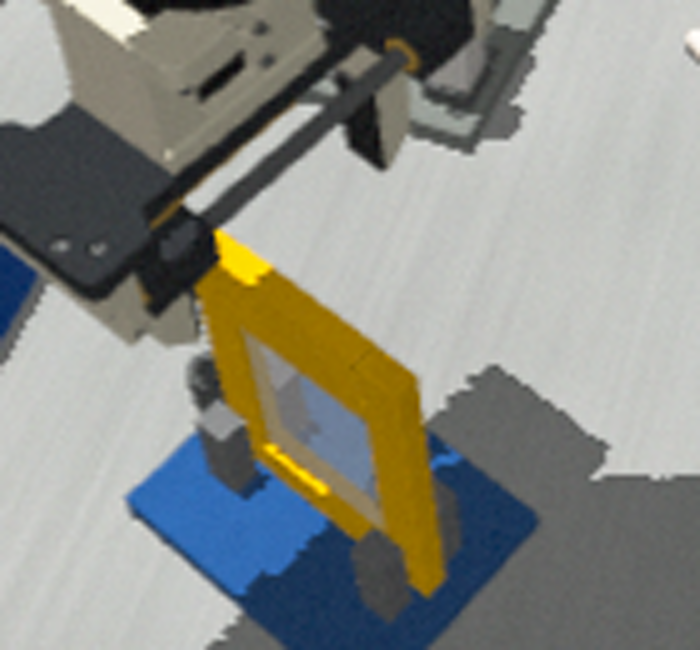

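The fingers straddle the rail (fingers near side (153,284) and (195,247), rail between them). Next: descend, grip and lift.

```bash
python3 - <<'E'
from h import *
g=[.5662,.2764]
manip.servo_line([*g,.135],vel=.15);st()
effector.close(f_grip=20);st("closed")
manip.servo_line([*g,.145],vel=.05);st("up10")
manip.servo_line([*g,.208],vel=.15);st("up")
crop("side",90,190,260,350,4,"s_lift")
E
```

```text
t5.33 tcp [0.5669 0.2767 0.136 ] F [1.1 0.  0.2] M [ 0.04 -0.03  0.06] gap 0.0917
closed t6.54 tcp [0.5662 0.2764 0.135 ] F [-0.   0.3  0.4] M [0.01 0.06 0.06] gap 0.0121
up10 t6.89 tcp [0.5661 0.2762 0.1452] F [ 0.2  0.  -4.3] M [ 0.22 -0.04 -0.06] gap 0.0116
up t7.46 tcp [0.5656 0.276  0.2074] F [ 0.2 -1.2 -3.4] M [0.13 0.08 0.03] gap 0.0123
```

View pics/s_lift.png

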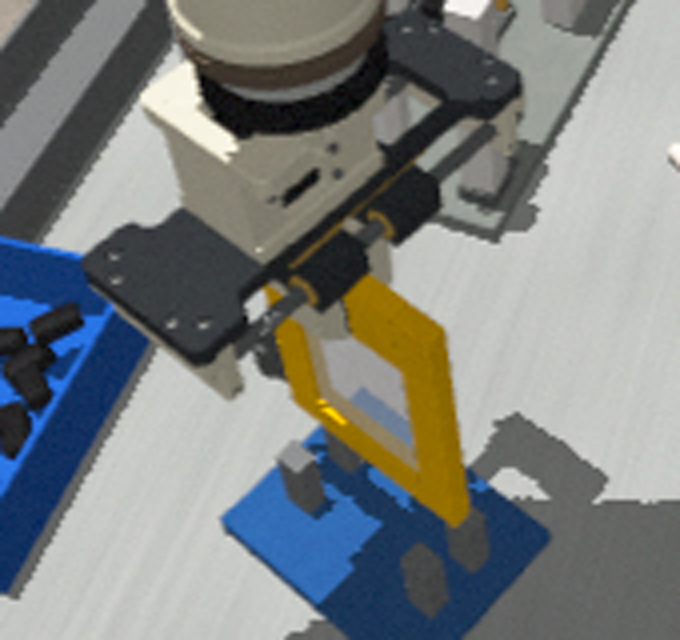

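```bash
cat >> h.py <<'E'
pin=np.array([.5808,-.0053]); EZ=.123; GX=.070
def tcp_for(hinge,head,edge): return [*(np.asarray(hinge)+GX*u(head)),edge+EZ]
E
python3 - <<'E'
from h import *
H=A0-70
manip.servo_line([.47,.2,.208],vel=.2);st("via")
manip.servo_line(tcp_for(pin-.055*xx,H,.085),ori=qg(H),vel=.2);st("pre");print(np.round(manip.current_q(),2))
crop("side",130,120,290,260,5,"s_p0");crop("top",200,110,320,210,6,"t_p0")
E
```

```text
via t8.28 tcp [0.4709 0.2009 0.2081] F [ 0.   0.3 -4.5] M [ 0.11 -0.03 -0.03] gap 0.0117
pre t9.50 tcp [ 0.4585 -0.0142  0.2079] F [ 1.1  0.6 -4.5] M [ 0.04  0.   -0.07] gap 0.0121
[-0.31  0.15  0.31  2.05 -0.06  0.95 -1.31]
```

View pics/s_p0.png

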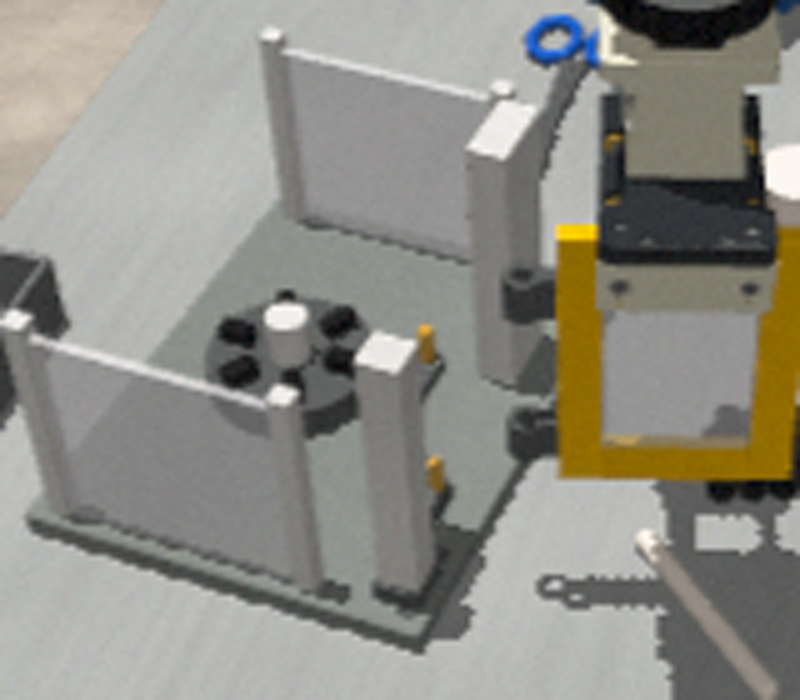

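View pics/t_p0.png

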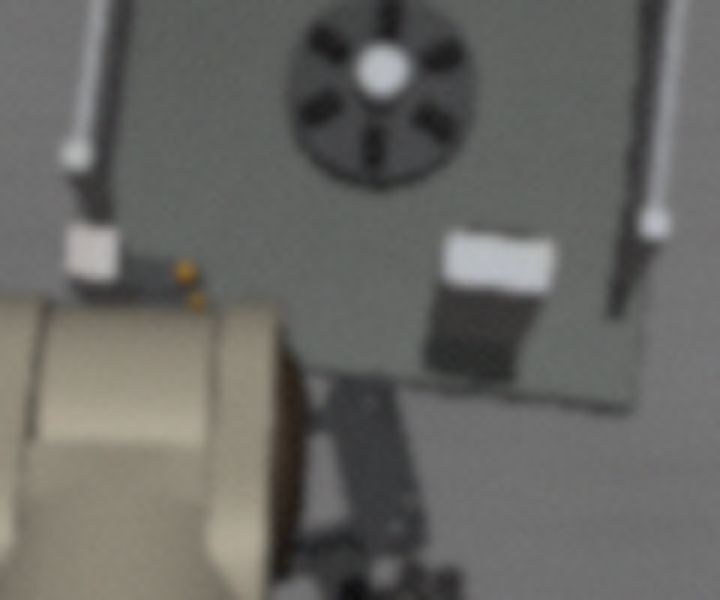

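```bash
python3 - <<'E'
from h import *
h=pin-.055*xx;z0=manip.current_tool_pos()[2]-EZ;H=A0-70
d=u(H)
pts=[proj("side",[*h,z0+z]) for z in(.134,.110,.039,.015)]+[proj("side",[*(h+x*d),z0+z]) for x,z in((.016,.16),(.016,0),(.135,0))]
print(np.round(pts,2))
im=crop("side",225,160,295,225,11,"s_k",pts=pts)
im=crop("side",225,160,265,225,9,"s_k2")
E
```

```text
[[235.03 174.65]
 [235.22 182.24]
 [235.76 203.21]
 [235.93 209.84]
 [241.75 166.2 ]
 [242.23 213.95]
 [288.24 214.46]]
```

View pics/s_k.png

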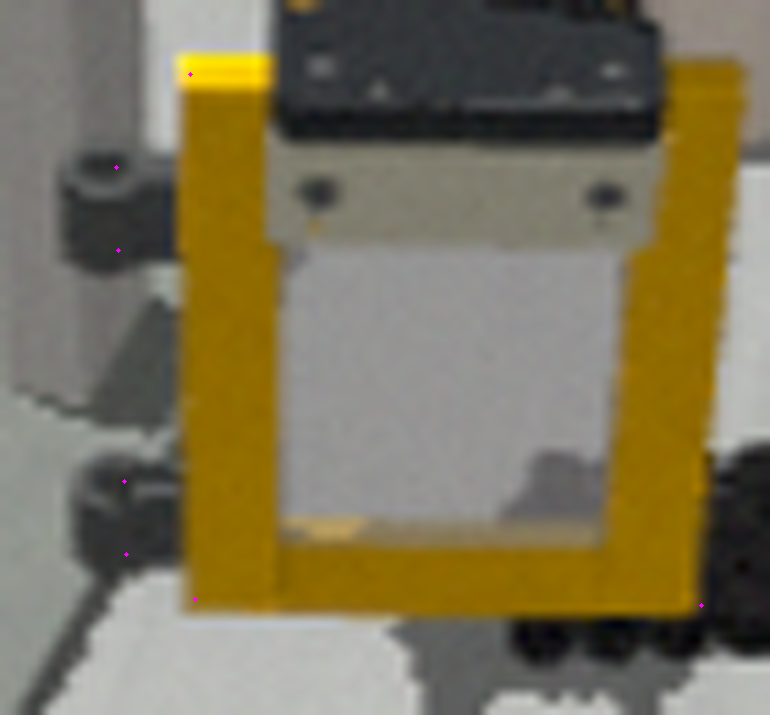

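View pics/s_k2.png

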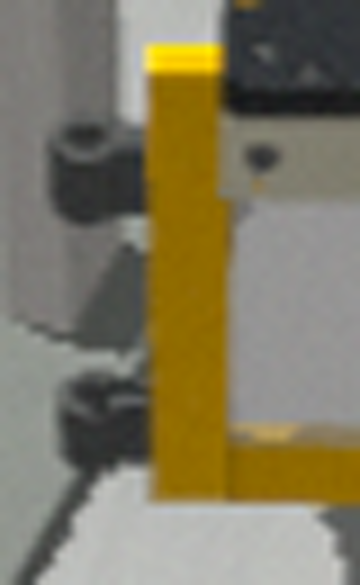

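```bash
python3 - <<'E'
from h import *
s=cv2.imread("pics/side0.png")[:,:,::-1].astype(float)
print(onz("side",214.67,185.4,.165),onz("side",216.4,211.75,.07))
# pin axis subpixel: yellow weight per row
for r0,r1,zc in((184,193,0),(211,219,0)):
    out=[]
    for v in range(r0,r1):
        row=s[v,208:226]; w=np.clip(row[:,0]-row[:,2]-25,0,None); out.append((v,round(float((w*np.arange(208,226)).sum()/max(w.sum(),1e-9)),2),round(w.sum())))
    print(out)
for z in(.165,.145,.07,.05): print(z,[np.round(proj("side",[*p,z]),2) for p in([.5808,-.0053],[.5817,-.0057])])
im=viewer.get_image("side")
hsv=cv2.cvtColor(im,cv2.COLOR_RGB2HSV); m=cv2.inRange(hsv,(15,150,60),(35,255,255))
x=im.astype(float);w=x[...,0]-x[...,2]
# left edge subpixel
le=[]
for v in range(180,212):
    row=w[v,236:248]; th=.5*row.max(); i=np.argmax(row>th); le.append(236+i-1+(th-row[i-1])/(row[i]-row[i-1]))
print("left edge col (pixel centres)",np.round(np.polyfit(range(180,212),le,1),4),np.round(le[::6],2))
be=[]
for c in range(246,286,4):
    col=w[205:222,c]; th=.5*col[:8].max(); i=len(col)-1-np.argmax(col[::-1]>th); be.append(205+i+(col[i]-th)/(col[i]-col[i+1]))
print("bottom",np.round(be,2))
H=A0-70;d=u(H);n=np.array([-d[1],d[0]]); n=n if n[1]>0 else -n
h=pin-.055*xx;z0=manip.current_tool_pos()[2]-EZ
h=np.array(manip.current_tool_pos()[:2])-.07*d
for xg,zg in((.016,.14),(.016,0),(.135,0)): print(xg,zg,np.round(proj("side",[*(h+xg*d+.006*n),z0+zg]),2),np.round(proj("side",[*(h+xg*d-.006*n),z0+zg]),2))
E
```

```text
[ 0.58182809 -0.00686721  0.165     ] [ 0.58258527 -0.00713899  0.07      ]
[(184, 0.0, 0), (185, 214.57, 258), (186, 214.55, 315), (187, 214.44, 180), (188, 214.87, 119), (189, 214.94, 143), (190, 214.99, 135), (191, 214.96, 138), (192, 215.0, 51)]
[(211, 216.4, 77), (212, 216.22, 254), (213, 216.47, 159), (214, 216.73, 119), (215, 216.74, 127), (216, 216.81, 130), (217, 217.04, 124), (218, 217.0, 5)]
0.165 [array([214.87, 185.88]), array([214.58, 185.72])]
0.145 [array([215.31, 191.75]), array([215.01, 191.58])]
0.07 [array([216.84, 212.36]), array([216.56, 212.19])]
0.05 [array([217.22, 217.52]), array([216.94, 217.35])]
left edge col (pixel centres) [1.600000e-02 2.381262e+02] [240.95 241.22 241.04 241.44 241.46 241.43]
bottom [215.12 215.14 215.3  215.27 215.41 215.6  215.61 215.58 215.58 215.47]
0.016 0.14 [241.64 174.64] [241.77 171.3 ]
0.016 0 [242.06 215.83] [242.18 212.44]
0.135 0 [288.3  216.34] [288.01 212.96]
```

```bash
sed -i 's/^pin=.*; EZ/pin=np.array([.5797,-.0046]); EZ/' h.py; python3 - <<'E'
from h import *
H=A0-70
st()
manip.servo_line(tcp_for(pin-.055*xx,H,.070),ori=qg(H),vel=.1);st("down")
manip.servo_line(tcp_for(pin-.015*xx,H,.070),vel=.1);st("near")
manip.servo_line(tcp_for(pin,H,.070),vel=.05);st("over")
manip.servo_line(tcp_for(pin,H,.0605),vel=.04);manip.sleep(.3);st("over60")
print(np.array(tcp_for(pin,H,.0605)))
im=crop("side",195,160,265,225,11,"s_ov");crop("top",210,140,260,180,14,"t_ov")
E
```

```text
t9.75 tcp [ 0.4582 -0.0144  0.208 ] F [ 0.1 -0.1 -3.5] M [-0.03 -0.01 -0.05] gap 0.0117
down t10.05 tcp [ 0.4562 -0.0143  0.1925] F [-0.8  0.5 -3.7] M [-0.02  0.06 -0.  ] gap 0.0118
near t10.60 tcp [ 0.4962 -0.0192  0.1928] F [-1.  -0.6 -4.6] M [-0.02  0.01 -0.01] gap 0.0118
over t11.05 tcp [ 0.5117 -0.0209  0.1929] F [-1.   0.7 -4.6] M [-0.01  0.08  0.01] gap 0.0120
over60 t11.74 tcp [ 0.5117 -0.0208  0.1837] F [-0.3 -0.6 -4.3] M [-0.05 -0.04  0.  ] gap 0.0119
[ 0.51159889 -0.02079379  0.1835    ]
```

View pics/s_ov.png

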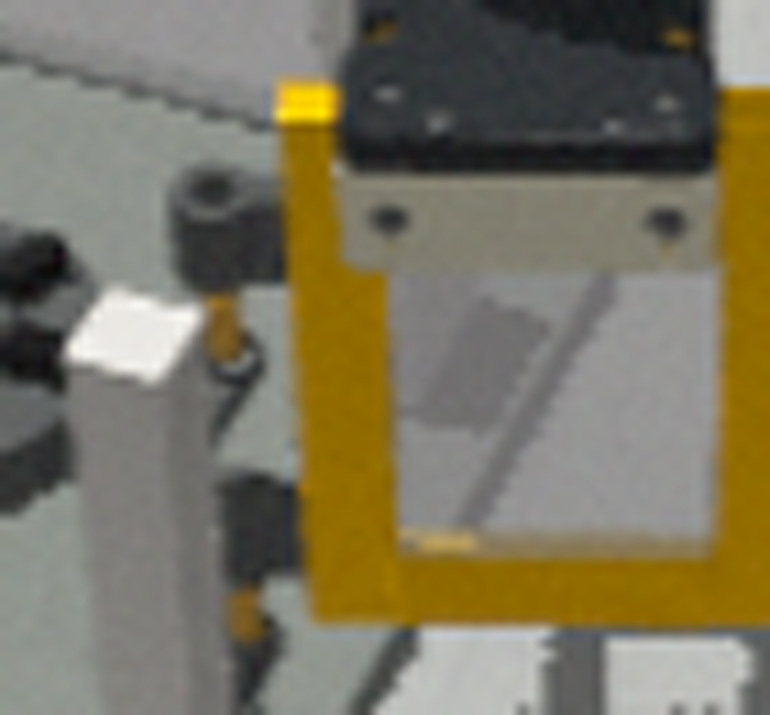

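View pics/t_ov.png

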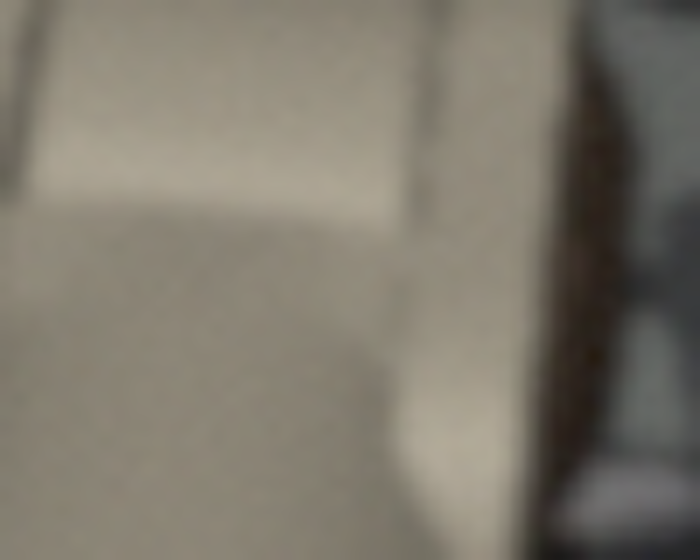

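Over the pins, the upper bore centre is at side ~(214,177). The pins show below the knuckles at ~(215,188) and ~(217,215), in line with the bore within about 0.3 px. I'll lower in small steps with force checks.

```bash
cat >> h.py <<'E'
def F(n=4):
    f=[]; 
    for _ in range(n): f.append(np.r_[manip.current_force(),manip.current_wrist_torque()]); manip.sleep(.02)
    return np.mean(f,0)
def lower(hinge,H,e0,e1,step=.001,dz=3.,dl=5.,F0=None):
    F0=F(8) if F0 is None else F0; e=e0
    while e>e1+1e-9:
        e=max(e1,e-step); manip.servo_line(tcp_for(hinge,H,e),vel=.02); d=F()-F0
        print("e%.4f"%e,"dF",np.round(d[:3],1),"dM",np.round(d[3:],2),"tcp",np.round(manip.current_tool_pos(),4),"t%.1f"%manip.current_clock())
        if abs(d[2])>dz or np.hypot(d[0],d[1])>dl: return e,False,F0
    return e,True,F0
E
python3 - <<'E'
from h import *
H=A0-70
print(lower(pin,H,.0605,.051)[:2])
E
```

```text
e0.0595 dF [ 0.2 -0.3  0. ] dM [0.01 0.   0.02] tcp [ 0.5115 -0.0208  0.1824] t12.3
e0.0585 dF [-0.1 -0.2  0.5] dM [ 0.02  0.01 -0.01] tcp [ 0.5116 -0.0208  0.1814] t12.6
e0.0575 dF [0.1 0.  0. ] dM [ 0.02 -0.03 -0.02] tcp [ 0.5116 -0.0208  0.1805] t12.9
e0.0565 dF [ 0.4 -0.1  0.1] dM [-0.01  0.03 -0.03] tcp [ 0.5116 -0.0208  0.1795] t13.2
e0.0555 dF [ 0.1  0.2 -0.5] dM [-0.01 -0.01 -0.03] tcp [ 0.5116 -0.0208  0.1785] t13.6
e0.0545 dF [-0.1 -0.1  0.1] dM [-0.03  0.01 -0.04] tcp [ 0.5116 -0.0208  0.1775] t13.9
e0.0535 dF [ 0.1  0.1 -0.4] dM [-0.02  0.02 -0.01] tcp [ 0.5116 -0.0208  0.1765] t14.2
e0.0525 dF [ 0.6  0.1 -0.4] dM [-0.06 -0.02 -0.03] tcp [ 0.5116 -0.0209  0.1755] t14.5
e0.0515 dF [ 0.5 -0.6 -0.6] dM [-0.14 -0.06 -0.04] tcp [ 0.5116 -0.0209  0.1745] t14.8
e0.0510 dF [ 0.4 -0.4 -0.1] dM [-0.21 -0.1  -0.04] tcp [ 0.5116 -0.0208  0.174 ] t15.1
(0.051, True)
```

```bash
python3 - <<'E'
from h import *
H=A0-70
F0=np.array([-.3,-.2,-4.3,-.03,0,0])
print(lower(pin,H,.051,.045,F0=F0,dl=4)[:2])
E
```

```text
e0.0500 dF [ 0.8 -0.1  0.2] dM [-0.19 -0.09 -0.04] tcp [ 0.5116 -0.0208  0.173 ] t15.5
e0.0490 dF [ 0.8 -0.7 -0.2] dM [-0.2  -0.12 -0.08] tcp [ 0.5116 -0.0208  0.1719] t15.8
e0.0480 dF [ 0.5 -0.8  0. ] dM [-0.26 -0.15 -0.1 ] tcp [ 0.5116 -0.0209  0.171 ] t16.1
e0.0470 dF [ 0.7 -0.9  0.5] dM [-0.27 -0.14 -0.07] tcp [ 0.5116 -0.0208  0.17  ] t16.4
e0.0460 dF [ 1.1 -1.   0.3] dM [-0.28 -0.17 -0.1 ] tcp [ 0.5116 -0.0208  0.1689] t16.7
e0.0450 dF [ 1.2 -0.8 -0.1] dM [-0.33 -0.23 -0.09] tcp [ 0.5116 -0.0208  0.168 ] t17.0
(0.045, True)
```

```bash
python3 - <<'E'
from h import *
H=A0-70
F0=np.array([-.3,-.2,-4.3,-.03,0,0])
p=pin+np.array([.0005,-.0005])
manip.servo_line(tcp_for(p,H,.045),vel=.02);print(np.round(F()-F0,2))
e,ok,_=lower(p,H,.045,.0365,F0=F0,dl=4,step=.0015);print(e,ok)
if ok: print(lower(p,H,e,.0345,F0=F0,dl=4,step=.0005,dz=2)[:2])
crop("side",195,160,265,225,11,"s_dn")
E
```

```text
[ 0.14  0.1   0.01 -0.03  0.01 -0.03]
e0.0435 dF [ 0.4 -0.3  0.4] dM [0.03 0.02 0.01] tcp [ 0.512  -0.0212  0.1664] t17.7
e0.0420 dF [0.6 0.2 0.5] dM [0.02 0.05 0.  ] tcp [ 0.5121 -0.0213  0.1649] t18.0
e0.0405 dF [0.2 0.  0.2] dM [0.06 0.02 0.01] tcp [ 0.512  -0.0213  0.1634] t18.3
e0.0390 dF [0.2 0.1 0.5] dM [ 0.06  0.02 -0.01] tcp [ 0.512  -0.0213  0.1619] t18.6
e0.0375 dF [ 0.4 -0.   0.6] dM [ 0.05 -0.01  0.  ] tcp [ 0.5121 -0.0213  0.1605] t18.9
e0.0365 dF [0.3 0.2 0.3] dM [0.03 0.02 0.01] tcp [ 0.5121 -0.0213  0.1595] t19.3
0.0365 True
e0.0360 dF [ 0.6 -0.   0.7] dM [ 0.03  0.01 -0.02] tcp [ 0.5121 -0.0213  0.159 ] t19.6
e0.0355 dF [0.4 0.4 0.2] dM [ 0.08  0.03 -0.  ] tcp [ 0.5121 -0.0213  0.1585] t19.9
e0.0350 dF [0.3 0.1 0.6] dM [ 0.03 -0.01  0.02] tcp [ 0.5121 -0.0213  0.158 ] t20.2
e0.0345 dF [-1.4 -0.1  4.6] dM [0.08 0.23 0.03] tcp [ 0.5122 -0.0213  0.1578] t20.5
(0.0345, False)
```

View pics/s_dn.png

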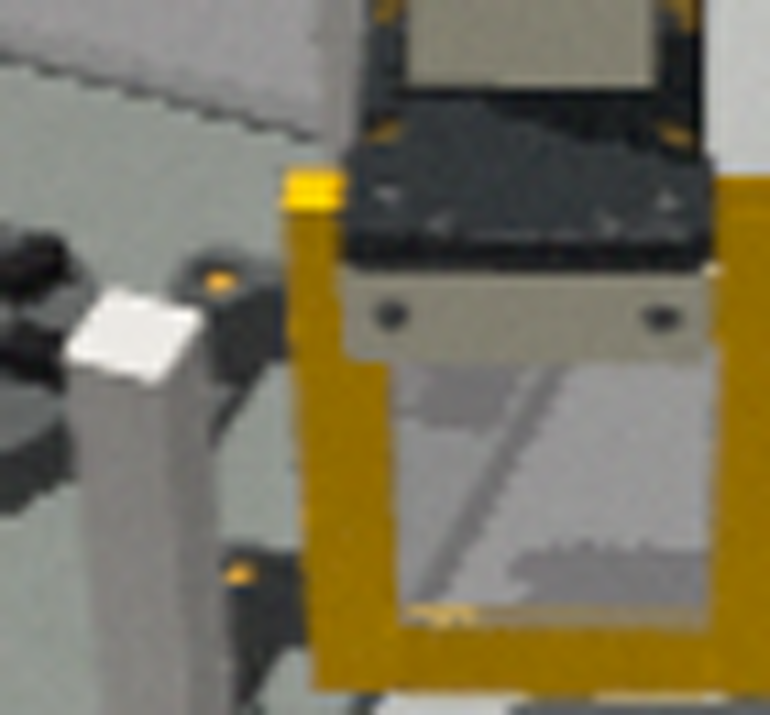

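Seated: brass tips show inside both bores at side (214.5,185) and (216.5,212), and the pins took the load at an edge height of 34.5 mm. Now I'll release and back off upward.

```bash
python3 - <<'E'
from h import *
st();effector.open_jaws();manip.sleep(.5);st("open")
p=manip.current_tool_pos()
manip.servo_line([p[0],p[1],.26],vel=.15);st("up");manip.sleep(.2)
crop("side",130,120,290,260,5,"s_rel")
E
```

```text
t20.57 tcp [ 0.5122 -0.0213  0.1578] F [-2.   0.2  0.6] M [ 0.06  0.32 -0.03] gap 0.0122
open t22.39 tcp [ 0.5121 -0.0213  0.1575] F [ 0.1  0.2 -0.1] M [ 0.03  0.04 -0.02] gap 0.0920
up t23.23 tcp [ 0.5114 -0.0212  0.2592] F [-0.1  0.7  0.6] M [ 0.02  0.01 -0.01] gap 0.0916
```

View pics/s_rel.png

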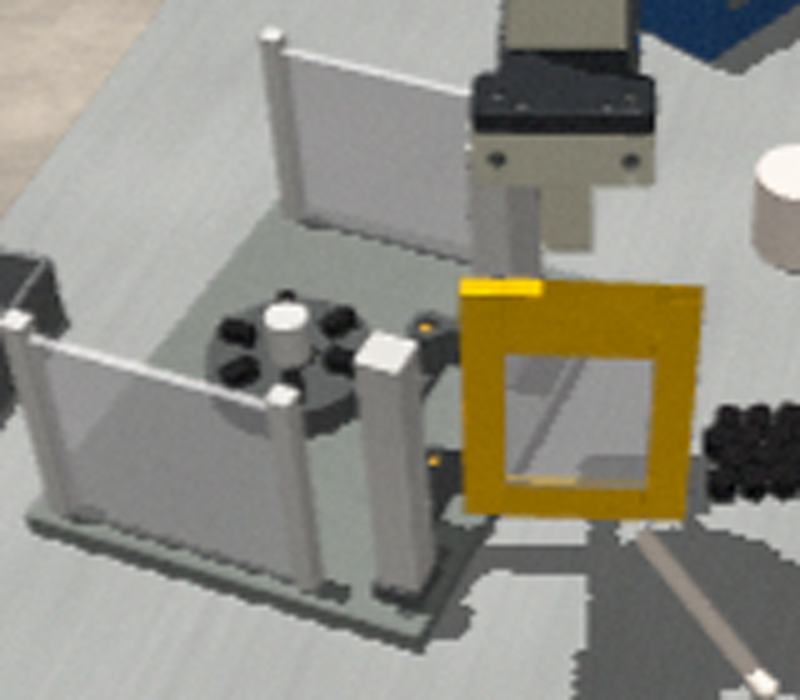

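```bash
cat >> h.py <<'E'
hp=pin+np.array([.0005,-.0005])
def push(head,off,r=.105,z=.165): return [*(hp+r*u(head)+off*u(head-90)),z]
E
python3 - <<'E'
from h import *
H=A0-70
for op in(70,30,0): print(np.round(manip.solve_ik(push(A0-op,.03),qg(A0-op)),2))
effector.close(f_grip=10);st("shut")
manip.servo_line(push(H,.055,z=.26),ori=qg(H),vel=.15);st()
manip.servo_line(push(H,.055),vel=.15);st("down")
crop("side",130,120,290,260,5,"s_push0")
E
```

```text
[-0.32  0.24  0.3   2.07 -0.09  0.85 -1.31]
[-0.14  0.28  0.27  2.   -0.1   0.87 -0.46]
[-0.02  0.36  0.2   1.88 -0.09  0.9   0.11]
shut t24.91 tcp [ 0.5121 -0.0213  0.26  ] F [-0.3 -0.4  1.1] M [-0.01 -0.03 -0.02] gap 0.0007
 t25.49 tcp [0.4659 0.0238 0.2603] F [ 0.3 -0.8 -1. ] M [-0.06  0.08 -0.  ] gap 0.0004
down t26.27 tcp [0.4661 0.0237 0.1655] F [0.2 0.1 0.6] M [ 0.04 -0.02 -0.04] gap 0.0005
```

View pics/s_push0.png

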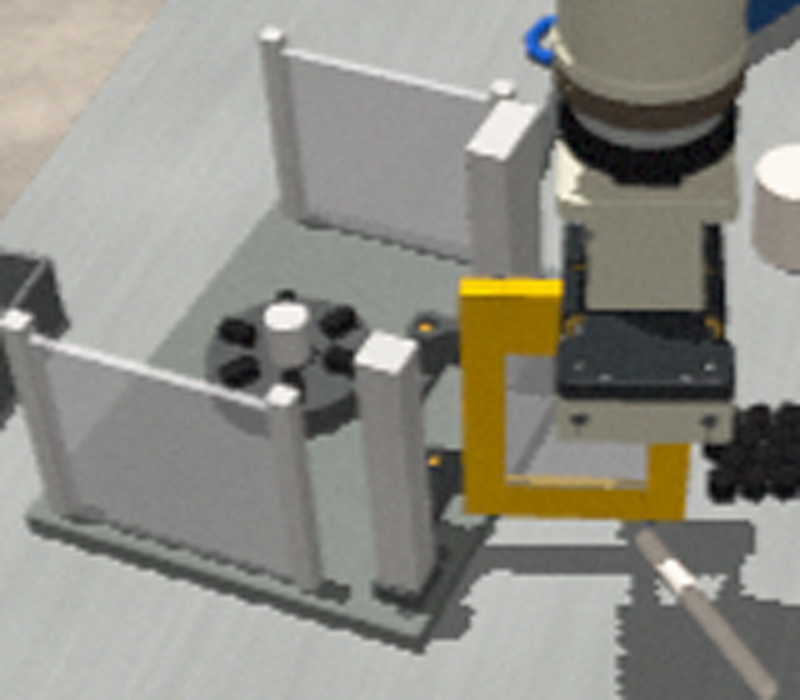

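The gate is still down on its pins (tips at side (215,185) and (216.5,212)), and the shut fingers are on its outer side at ~(257,200). Now I'll swing it.

```bash
python3 - <<'E'
from h import *
H=A0-70
manip.servo_line(push(H,.026),vel=.05);st("touch")
F0=np.array([0,0,0.])
ok=True
for op in np.arange(63,6,-7.):
    manip.servo_line(push(A0-op,.026),ori=qg(A0-op),vel=.06); f=F(2)
    print(op,np.round(f[:3],1),"t%.1f"%manip.current_clock())
    if np.linalg.norm(f[:3])>6: ok=False;break
crop("side",130,120,290,260,5,"s_push1")
E
```

```text
touch t27.06 tcp [ 0.472  -0.004   0.1649] F [0.2 0.2 0.1] M [-0.02  0.04  0.05] gap 0.0001
63.0 [ 0.3 -0.3 -0. ] t27.5
56.0 [ 0.1 -0.  -0.1] t27.9
49.0 [ 0.3  0.5 -0.1] t28.3
42.0 [-0.5  0.1 -0.1] t28.7
35.0 [ 0.  -0.4 -0.3] t29.1
28.0 [ 0.4 -0.2 -0.4] t29.5
21.0 [ 0.4 -0.1 -0.4] t29.9
14.0 [-0.1  0.2 -0.3] t30.3
7.0 [ 0.2 -0.1  0.2] t30.7
```

View pics/s_push1.png

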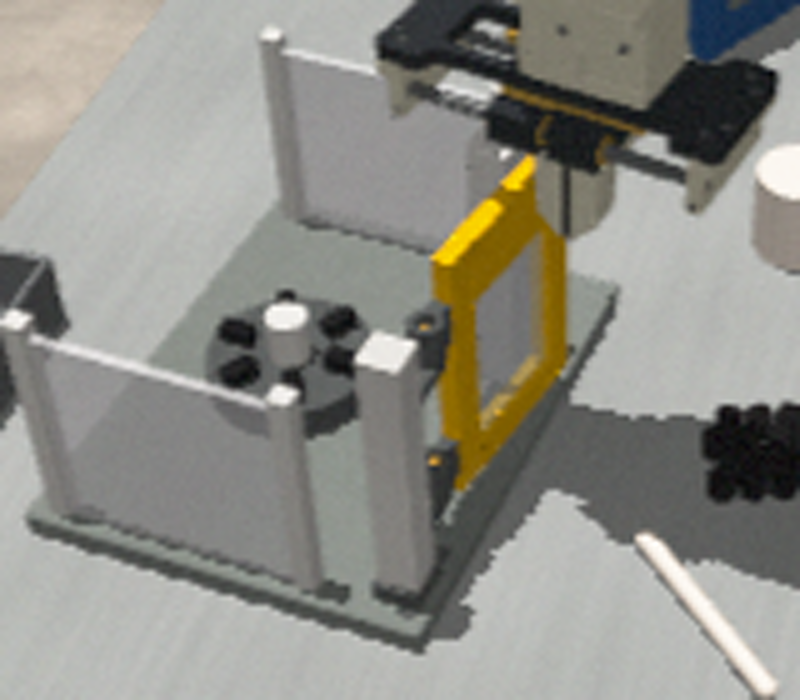

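```bash
python3 - <<'E'
from h import *
b=F(6)
for op in np.arange(6,-3.1,-.75):
    manip.servo_line(push(A0-op,.026),ori=qg(A0-op),vel=.03); f=F(4)-b; n=-(f[:3]@np.r_[xx,0])
    print(op,np.round(f[:3],1),"t%.1f"%manip.current_clock())
    if np.linalg.norm(f[:3])>3: break
p=np.array(manip.current_tool_pos())
manip.servo_line(p-np.r_[.03*xx,0],vel=.05);st("back")
manip.servo_line(p-np.r_[.03*xx,-.12],vel=.2);st("up")
manip.servo_line([.42,.12,.30],vel=.25);manip.sleep(.2);st("clear")
crop("side",130,120,290,260,5,"s_end");crop("top",200,100,320,200,6,"t_end")
E
```

```text
6.0 [-0.3 -0.4  0.2] t31.1
5.25 [-0.3  0.2  0. ] t31.4
4.5 [-0.4 -0.2  0.5] t31.8
3.75 [-0.7 -0.2  0.3] t32.1
3.0 [-0.2 -0.2  0.1] t32.4
2.25 [-0.5  0.   0.2] t32.7
1.5 [-1.   0.   0.5] t33.0
0.75 [-0.3  0.1 -0.1] t33.3
0.0 [-0.6  0.   0.1] t33.7
-0.75 [-1.  -0.4  0.4] t34.0
-1.5 [-1.1 -0.4  0.2] t34.3
-2.25 [-3.2  0.5  1. ] t34.6
back t35.37 tcp [ 0.5163 -0.1043  0.1651] F [ 0.5 -0.9 -0.1] M [-0.   -0.09 -0.06] gap 0.0005
up t36.12 tcp [ 0.5154 -0.1041  0.2838] F [-0.7  1.1 -0.6] M [-0.   -0.06 -0.01] gap 0.0001
clear t37.44 tcp [0.4203 0.1189 0.2998] F [ 0.4  0.4 -0. ] M [-0.02 -0.09 -0.06] gap 0.0009
```

View pics/s_end.png

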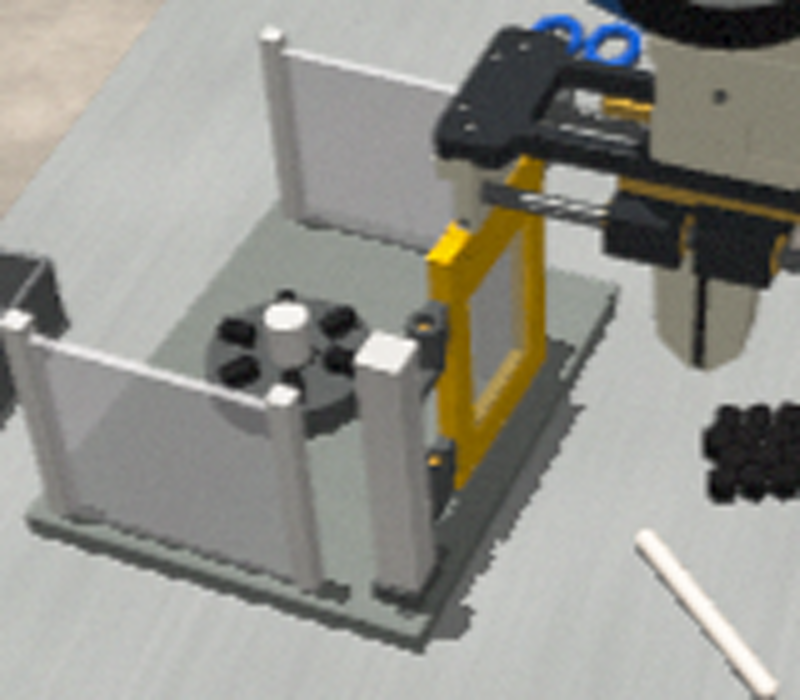

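View pics/t_end.png

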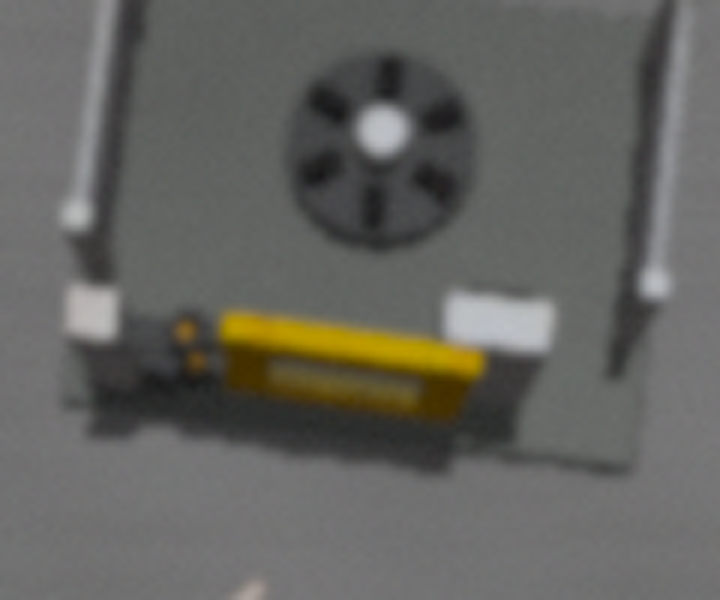

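```bash
python3 - <<'E'
from h import *
im=viewer.get_image("top");hsv=cv2.cvtColor(im,cv2.COLOR_RGB2HSV)
m=cv2.inRange(hsv,(15,150,110),(35,255,255));m[:,:234]=0;m[:,285:]=0;m[:145]=0;m[172:]=0
ys,xs=np.nonzero(m);P=np.array([onz("top",x,y,.195)[:2] for x,y in zip(xs,ys)]);c=P.mean(0);v=np.linalg.svd(P-c)[2][0]
v=v if v[1]<0 else -v
print(len(P),c,np.degrees(np.arctan2(v[1],v[0]))%360,"station",A0, "hinge est",c-.0755*v,"pin",hp)
manip.sleep(.3);st()
E
```

```text
221 [ 0.56920647 -0.08230234] 261.44018334511594 station 263.3759673654825 hinge est [ 0.58044403 -0.00764334] pin [ 0.5802 -0.0051]
 t37.89 tcp [0.42 0.12 0.3 ] F [ 0.4 -0.7 -0.2] M [-0.   -0.06 -0.01] gap 0.0006
```

```bash
python3 - <<'E'
from h import *
manip.hand_in();st()
E
```

```text
the job is handed in; nothing more can be done
the job is handed in; nothing more can be done
```

I lifted the small gate out of its stand and lowered it onto both pins at 70° open. I then let go, swung it shut with closed fingers until it touched the latch post, cleared the arm and handed the job in at about 38 s. No verdict was reported.

- **Seating:** Brass tips showed in both bores. The pins took the weight between edge heights of 35.0 and 34.5 mm. Force changes while lowering stayed under 2 N, apart from 4.6 N when it seated.
- **Shut:** The gate met the latch post with about 3 N. The last top-view check put the rail 1.9° from the station front (limit 5.2°). That disagrees slightly with the push, where contact came about 2° past my estimate of shut; both are within the errors of the measurements.
- **Axis:** That same view put the hinge axis about 2.5 mm in y from where I had lowered it. I took this as image noise, since the pin tips stayed visible in both bores.
- **Bystanders:** My path kept clear of the tape roll, scissors and pen, but I did not measure them again at the end.

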